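# Find the stamped firebrick and send it to the line

### The arm

A 6-joint arm with a two-finger parallel gripper is mounted at the origin on the work surface. World frame = base frame: x ahead of the robot, y to its left, z up, the work surface at z = 0. Lengths are in m, angles in rad, forces in N, time in s.
With the tool pointing down it reaches from about 0.325 to 0.775 m from the base axis. Payload 5.5 kg.
Tool frame: the origin (TCP) lies between the finger pads; the fingertips stand 8 mm ahead of it and the grasp point (between the pads) lies 11 mm behind it (tcp_to_tips is the distance from the TCP to the fingertips, in m); z points along the fingers, y is the line along which they close (so a half turn about z gives the same grasp; the last joint's range is limited). The gripper opens to 88 mm and grips with 3 to 60 N. Pads are 20 mm wide; open, the fingers measure 115 mm over their backs; the gripper's body (75 mm by 178 mm) begins 61 mm behind the grasp point.
Start: joints at [1.203, 0.091, 1.231, -0, 1.82, -0.057], TCP at [0.183, 0.571, 0.231] pointing down, gripper open.
Joint ranges: [-2.87, 2.87], [-0.86, 2.18], [0.17, 2.46], [-1.51, 4.65], [0.06, 2.69], [-2.65, 2.65]. Speed limits (rad/s): [2.57, 2.57, 3.01, 3.14, 3.14, 3.14].

### API

Orientations are given as a unit quaternion [w, x, y, z].
In Python, from bench import * gives the robot as it stands. Calls block until the motion is done:
- move_to(position, orientation): joint-space move of the TCP to a pose.
- move_l(position, speed=0.15, orientation=None): straight line of the TCP; orientation=None keeps the orientation; speed is the mean speed in m/s.
- movej(angles): joint-space move.
- gripper_open() and close(): open the fingers fully, or close them until they stop; the grip force is fixed at half the most.
- hold(seconds).
- inverse_kinematics(position, orientation): joint angles nearest the present ones, or None.
- state(): the state.
- get_image(name): name is "side" or "top"; returns a dict with "frame" (400x640x3 uint8, blue, green, red), "depth" (400x640 float32, m along the optical axis (not along the pixel's ray), 0 where there is no reading), "camera_matrix" (3x3 intrinsics, pixels), "view" (4x4, takes a point from world to camera coordinates). Camera axes: x right, y up, looking along -z (the intrinsics and any distortion apply to the point x, -y, -z); pixel columns grow to the right and rows downward; lengths in m; the calibration is good to about 2 mm. A picture is of the moment at which its call begins.
A pose or a line that the arm cannot do raises IKError and nothing moves.
- job_done(): hands the job in; it is judged then, once.
The state is a dict: "time": time; "joint_pos": joint angles; "dq": joint speeds; "joint_torque": joint torques, N m; "ee_pos": TCP position; "ee_rot": TCP orientation; "ft_force": force on the tool from outside, world axes, zero at the start; "moment": the same for the moment, N m; "finger_gap": finger opening in m; "finger_force": force on a finger pad.
Only numpy, scipy, OpenCV 4.12 (cv2) and the standard library are available. Lean on these libraries where they do the work, as an engineer would, in place of code of your own. Each camera call takes 0.05 s, during which the arm holds its last target. There are 200 camera calls.

### The job

Two look-alike firebricks stand on end on the grey heat-proof sheet of the soldering bench, and one has a red stamp on the end it stands on. With the fingertips, tip both bricks over onto their sides to find it, then push the stamped brick as it lies until it sits flush against the yellow dispatch line, and leave the other lying well clear of the line. Do not pick the bricks up, and leave the other things on the bench where they are.

Things in the scene. Friction and masses are not known exactly. Their poses are not given: they have to be found in the camera images.
- brick_a: one of the two pale buff firebricks, a solid block 60 x 60 x 100 mm, 0.2 to 0.35 kg, standing on end at the start. Origin at the centre of the end it stands on, z (the 100 mm length) runs from there to its other end, x and y square to its sides. Friction coefficient on the bench 0.48 to 0.72: pushed sideways in the top 25 mm of its height it tips about its bottom edge, goes over at about 31 degrees and falls onto its side
- brick_a_mid (a point): the middle of brick_a (50 mm along its z from the origin); axes as brick_a
- brick_b: the other firebrick, of the same size, mass range and look; origin and axes as for brick_a
- brick_b_mid (a point): the middle of brick_b (50 mm along its z from the origin); axes as brick_b
- stamp (a point): centre of the red stamp, a 46 mm ring with a bar through it, printed in the middle of the underside of one of the two bricks; unseen until that brick is tipped over. This point coincides with the origin of the brick that bears it
- line: the dispatch line: yellow-painted steel angle screwed to the bench at the right (-y) side of the work, 340 mm long, 22 mm high, standing across the bench roughly along world x. Origin in the middle of the foot of the flat face the brick is pushed against; its x runs along the face, its y points out of the face to the work (to the left, away from the tote), z up. It does not move
- flux_jar: small jar with white cap, 42 mm across, 42 mm high, standing between the two bricks' paths; origin at the centre of its foot. Leave alone
- charcoal: loose black charcoal block 90 x 60 x 30 mm with a ring on it, at the back right; origin at the centre of its underside. Leave alone
- silver_ring: silver finger ring, 22 mm across, 7 mm high, lying on the charcoal block; origin at the centre of its underside. Leave alone
- torch: hand torch, black with brass nozzle, standing on its 75 x 60 mm foot, 170 mm high, at the left; origin at the centre of its foot. Leave alone
- wash_bottle: white bottle with blue cap, 60 mm across, 150 mm high, at the left; origin at the centre of its foot. Leave alone
- tweezers: steel tweezers, 140 x 9 mm, 16 mm high, lying behind the bricks; origin under their middle, x along them. Leave alone
- hammer: hammer lying at the left near the robot, about 240 mm long; x along it, handle to -x. Leave alone
Things that resemble listed ones, but are neither listed nor needed, are in the scene too. What is shaped like the brick_b but pink, purple or turquoise is not meant.

How it is judged:
By the outcome, as a careful person would: the job done as asked, in the order asked, and still so for the second after the job is handed in, with the robot touching nothing.
It also fails if it takes over 58 s, if anything falls off the work surface, if the arm or the gripper's body presses on something with over 40 N, if the wrist force passes 120 N, or if a joint passes its speed limit or range.

## Working session

There is one attempt and no reset: what is moved stays moved. The work goes in short steps, each a Python script; the robot and the scene stay as the last script left them, time stands still between calls to the robot, and variables do not carry over. Pictures are saved under pics/ and viewed, at most 10 in all, crops included, and the job is handed in when it is done.

```bash
mkdir -p pics; ls; cat > h.py <<'E'
from bench import *
import numpy as np, cv2
def grab(name,save=None):
    d=get_image(name)
    if save: cv2.imwrite('pics/'+save,d['frame'])
    return d
def cloud(d):
    K=np.array(d['camera_matrix']);z=d['depth'];h,w=z.shape
    u,v=np.meshgrid(np.arange(w),np.arange(h))
    P=np.stack([(u-K[0,2])/K[0,0]*z,-(v-K[1,2])/K[1,1]*z,-z,np.ones_like(z)],-1)
    W=P@np.linalg.inv(np.array(d['view'])).T
    W[z<=0]=np.nan
    return W[...,:3]
E
python3 - <<'E'
from h import *
for n in('top','side'):
    d=grab(n,n+'0.png'); np.savez(''+n+'0.npz',W=cloud(d),f=d['frame'])
    print(n,d['camera_matrix'],np.linalg.inv(d['view'])[:3], [k for k in d])
print(state()['time'],state()['ee_rot'])
E
```

```text
pics
top [[424.09661778   0.         322.54498871]
 [  0.         424.09661778 192.27091953]
 [  0.           0.           1.        ]] [[ 2.72925754e-02  9.75236316e-01 -2.19474927e-01  2.56077588e-01]
 [-9.99608219e-01  2.79893446e-02  6.53493627e-05  6.09962097e-02]
 [ 6.20669042e-03  2.19387157e-01  9.75618139e-01  1.33744873e+00]] ['frame', 'depth', 'camera_matrix', 'view']
side [[368.82350691   0.         310.98705616]
 [  0.         368.82350691 199.18733432]
 [  0.           0.           1.        ]] [[ 0.9939917   0.08736443 -0.06593904  0.48379987]
 [-0.10938902  0.77190669 -0.62625403 -0.68208572]
 [-0.00381354  0.62970432  0.77682555  0.95483044]] ['frame', 'depth', 'camera_matrix', 'view']
0.1 [-2.02387399e-04  1.54774199e-01  9.87949476e-01 -8.59274771e-04]
```

View pics/top0.png

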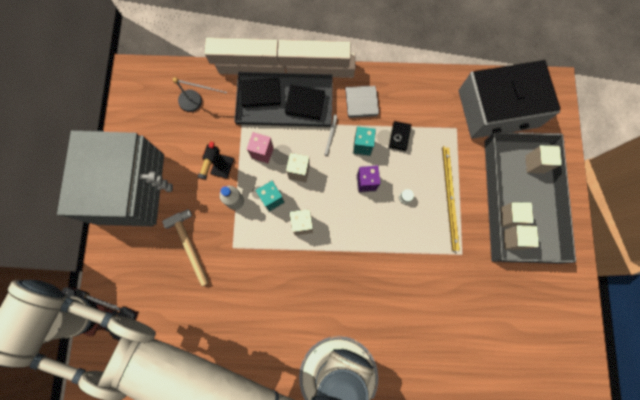

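View pics/side0.png

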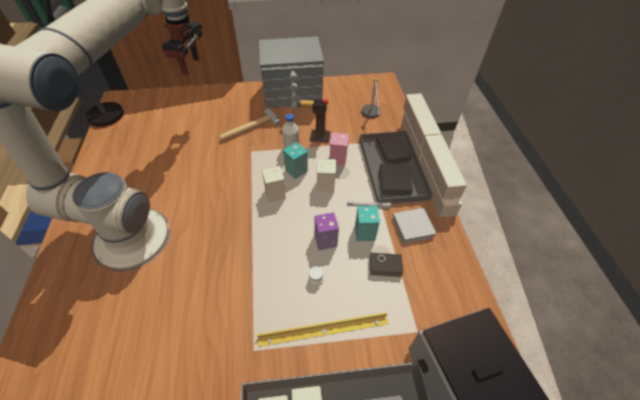

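The top view shows the buff bricks at about (298,166) and (302,222). The coloured decoys are pink (260,146), teal (268,195) and (364,140), and purple (368,178). The jar is at (408,197) and the line runs from (446,148) to (455,250). The side view agrees with this. Next I'll measure the poses from depth.

```bash
cat >> h.py <<'E'
def tops(W,mask_z=(0.085,0.115),box=(0.25,0.8,-0.35,0.45),amin=60):
    "clusters of points in a height band: centre, size, angle of the min-area rectangle (mm)"
    m=((W[...,2]>mask_z[0])&(W[...,2]<mask_z[1])&(W[...,0]>box[0])&(W[...,0]<box[1])&(W[...,1]>box[2])&(W[...,1]<box[3])).astype(np.uint8)
    n,l,s,c=cv2.connectedComponentsWithStats(m,connectivity=4)
    for i in range(1,n):
        if s[i,4]<amin: continue
        p=W[l==i]; r=cv2.minAreaRect((p[:,:2]*1000).astype(np.float32))
        print('px',c[i].round(),'xy',np.round(r[0],1),'size',np.round(r[1],1),'ang',round(r[2],1),'z',np.median(p[:,2]).round(3),'n',s[i,4])
E
python3 - <<'E'
from h import *
for n in('top','side'):
    W=np.load(n+'0.npz')['W'];f=np.load(n+'0.npz')['f'].astype(int)
    print(n,'bricks');tops(W,(0.09,0.11))
    print('low');tops(W,(0.012,0.05),amin=30)
    y=(f[...,2]>150)&(f[...,1]>120)&(f[...,0]<90)&(W[...,1]<-0.15)&(W[...,1]>-.4)&(W[...,2]>0.012)
    p=W[y]; print('line',p.shape,np.nanmin(p,0),np.nanmax(p,0)); print(cv2.minAreaRect((p[:,:2]*1000).astype(np.float32)),np.median(p[:,2]))
E
```

```text
top bricks
px [365. 137.] xy [715.5 -65. ] size [59.8 62. ] ang 84.0 z 0.099 n 373
px [258. 144.] xy [683.6 262.9] size [61.7 61.1] ang 74.8 z 0.099 n 384
px [297. 164.] xy [621.5 140.1] size [60.  61.2] ang 79.7 z 0.099 n 388
px [369. 175.] xy [591.6 -78.5] size [62.3 60. ] ang 5.5 z 0.1 n 391
px [268. 193.] xy [527.7 223.4] size [60.4 59.8] ang 33.1 z 0.099 n 398
px [231. 197.] xy [517.9 340.7] size [53.9 56.5] ang 47.3 z 0.1 n 152
px [301. 220.] xy [448.6 123.3] size [60.9 59.6] ang 10.9 z 0.1 n 415
low
px [285. 123.] xy [788.8 193.3] size [333.7  26.8] ang 88.9 z 0.024 n 313
px [400. 135.] xy [ 750.5 -187. ] size [60.7 91.7] ang 79.9 z 0.03 n 518
px [264. 156.] xy [666.5 252.5] size [42.1 81.5] ang 29.9 z 0.03 n 99
px [448. 197.] xy [ 553. -339.] size [332.1   6.9] ang 3.4 z 0.02 n 218
px [362. 152.] xy [688.2 -60.4] size [61.7 17.1] ang 70.0 z 0.033 n 74
px [223. 168.] xy [621.7 387.7] size [32.7 51.8] ang 31.4 z 0.02 n 80
px [364. 187.] xy [575.3 -65.5] size [81.3 40.1] ang 51.2 z 0.032 n 73
px [297. 179.] xy [592.4 144.1] size [58.9  8.8] ang 88.4 z 0.031 n 55
px [406. 196.] x
[... 1514 characters left out ...]
13.4 109.6] size [ 9.1 58.9] ang 77.5 z 0.032 n 138
px [275. 195.] xy [446.6  94.1] size [20.4 61.9] ang 83.1 z 0.031 n 138
px [364. 234.] xy [696.5 -80.2] size [42.6 82.5] ang 40.2 z 0.032 n 167
px [325. 242.] xy [ 579.8 -100.1] size [37.8 76. ] ang 58.3 z 0.032 n 165
px [386. 264.] xy [ 747.6 -188.5] size [62.9 91.7] ang 78.3 z 0.03 n 694
px [315. 276.] xy [ 544.  -206.6] size [38.9 38. ] ang 20.4 z 0.041 n 208
px [325. 324.] xy [ 547.1 -340.6] size [338.4   5.8] ang 3.4 z 0.021 n 368
line (152, 3) [ 0.38193795 -0.35203332  0.01343377] [ 0.71209846 -0.33200021  0.02688088]
((547.015380859375, -341.8408203125), (330.6114501953125, 3.5960536003112793), 3.295078754425049) 0.021735889595271674
```

```bash
cat >> h.py <<'E'
def down(phi):
    "tool pointing down, tool y at angle phi (deg); the half turn nearer to the present last joint"
    qs=[]
    for p in(phi,phi+180):
        a=np.radians((p+90)/2); qs.append([0,np.cos(a),np.sin(a),0])
    return qs
def go(p,phi):
    s=state(); best=None
    for q in down(phi):
        j=inverse_kinematics(list(p),q)
        if j is not None:
            c=np.abs(np.array(j)-s['joint_pos']).max()
            if best is None or c<best[0]: best=(c,q)
    move_to(list(p),best[1])
def st(m=''):
    s=state(); print(m,round(s['time'],2),np.round(s['ee_pos'],3),'F',np.round(s['ft_force'],1))
def tip(c,d,back=.060,fwd=.024):
    "finger at the top 15 mm of the brick with middle c, pushed along d"
    c=np.array(c);d=np.array(d)/np.linalg.norm(d);phi=np.degrees(np.arctan2(d[1],d[0]))+90
    a=c-d*back;b=c+d*fwd
    go([*a,.2],phi);st('above')
    move_l([*a,.095],.2);st('down')
    move_l([*b,.095],.08);st('pushed')
    move_l([*b,.2],.2)
E
python3 - <<'E'
from h import *
close();st()
y=np.radians(10.6)
tip([.447,.122],[-np.sin(y),np.cos(y)])
go([.631,.197,.2],-11); st()
for n in('side','top'):
    d=grab(n,n+'1.png');W=cloud(d);f=d['frame'].astype(int)
    r=(f[...,2]>f[...,1]+50)&(f[...,2]>f[...,0]+50)&(W[...,0]>.3)&(W[...,0]<.6)&(W[...,1]<.25)&(W[...,1]>-.3)&(W[...,2]<.09)&(W[...,2]>0.01)
    print(n,'red',r.sum(),np.nanmedian(W[r],0) if r.any() else '')
    tops(W,(.05,.07),box=(.3,.58,0,.32)); tops(W,(.09,.11))
E
```

```text
1.44 [0.183 0.571 0.231] F [-0.6 -0.1 -0.2]
above 3.52 [0.458 0.064 0.2  ] F [-0.3 -0.2 -0.9]
down 4.19 [0.458 0.063 0.096] F [0.2 0.5 0.2]
pushed 5.39 [0.443 0.145 0.095] F [ 0.3 -0.4 -0.5]
 6.87 [0.63  0.197 0.199] F [-0.4  0.1  0.8]
side red 1 [0.42402612 0.14952844 0.03484819]
px [268. 166.] xy [429.5 202.4] size [ 59.9 103.3] ang 11.3 z 0.06 n 410
px [295. 163.] xy [517.9 201.7] size [42.7 81.2] ang 75.7 z 0.059 n 102
px [289. 130.] xy [516.  330.6] size [39.1 54.5] ang 88.7 z 0.1 n 104
px [339. 140.] xy [680.1 262.2] size [64.5 59.9] ang 74.6 z 0.099 n 238
px [294. 152.] xy [523.5 221.9] size [61.4 65. ] ang 35.2 z 0.099 n 268
px [325. 167.] xy [617.7 138.8] size [64.4 58.8] ang 78.4 z 0.1 n 273
px [368. 215.] xy [712.5 -66.2] size [63.7 60.1] ang 84.9 z 0.1 n 388
px [326. 223.] xy [588.9 -80.5] size [60.5 62.3] ang 6.6 z 0.1 n 405
top red 0 
px [365. 137.] xy [716.  -65.3] size [60.5 62.5] ang 85.7 z 0.099 n 372
px [253. 145.] xy [684.1 280.5] size [65.6 26.1] ang 15.1 z 0.099 n 115
px [291. 163.] xy [626.  156.7] size [26.1 55.2] ang 80.2 z 0.099 n 107
px [369. 176.] xy [591.8 -79. ] size [61.7 61. ] ang 6.1 z 0.099 n 398
px [231. 196.] xy [517.1 339.8] size [51.7 56.6] ang 47.1 z 0.101 n 157
```

View pics/side1.png

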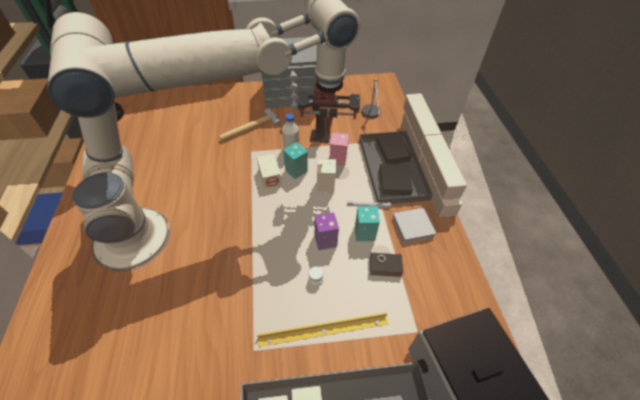

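The side view shows brick N lying with its end facing the camera, and a reddish ring on that end at about (271,181). Brick F is still standing. I'll zoom in to confirm the stamp while tipping F.

```bash
python3 - <<'E'
from h import *
f=cv2.imread('pics/side1.png')
cv2.imwrite('pics/crop1.png',cv2.resize(f[140:200,240:350],None,fx=6,fy=6,interpolation=cv2.INTER_CUBIC))
y=np.radians(-11)
tip([.619,.140],[np.sin(y),-np.cos(y)])
go([.41,.33,.2],11.5); st()
for n in('side','top'):
    d=grab(n,n+'2.png');W=cloud(d);print(n)
    tops(W,(.05,.07),box=(.3,.68,-.05,.32))
E
```

```text
above 7.22 [0.63  0.199 0.201] F [ 0.3 -0.3  0.6]
down 7.89 [0.631 0.199 0.096] F [0.7 0.  0.8]
pushed 9.09 [0.614 0.117 0.095] F [-0.6 -0.2  0.2]
 10.9 [0.411 0.329 0.2  ] F [0.  0.6 0.1]
side
px [268. 166.] xy [430.1 202.7] size [ 60.3 105.9] ang 11.0 z 0.06 n 407
px [295. 163.] xy [518.  201.1] size [44.1 80.7] ang 76.6 z 0.061 n 101
px [324. 195.] xy [604.1  57.4] size [105.2  59.5] ang 79.4 z 0.06 n 486
top
px [324. 173.] xy [607.7  59. ] size [99.8 61.2] ang 79.5 z 0.059 n 609
px [274. 227.] xy [433.3 204.2] size [ 60.9 100.6] ang 10.0 z 0.059 n 654
```

View pics/crop1.png

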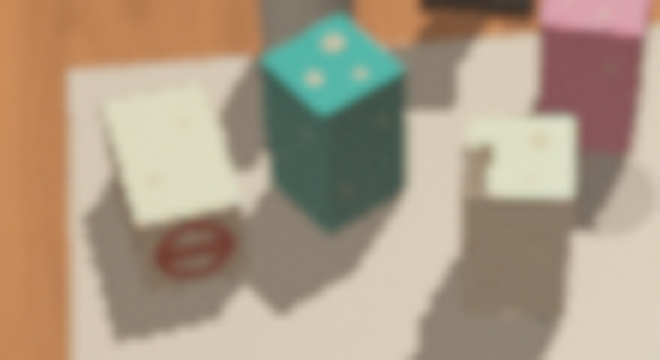

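View pics/side2.png

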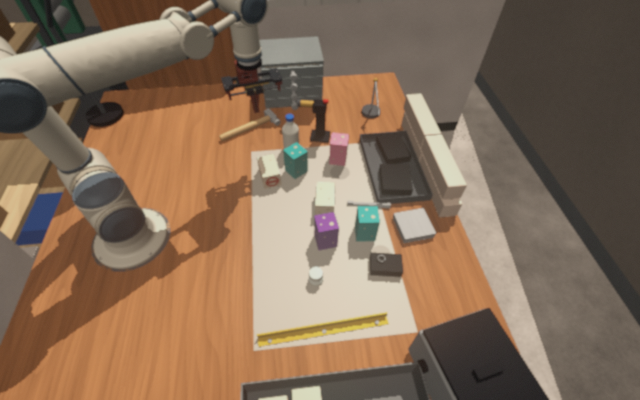

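The crop confirms a red ring and bar on brick N, which lies at (0.431, 0.204). Brick F now lies at (0.606, 0.058), clear of purple and the tweezers. The jar rules out pushing N along its own axis. Instead I'll push along the line's normal, starting slightly off-centre so N rotates from 10.5° to about 3.4°.

```bash
python3 - <<'E'
from h import *
a=np.array([.434,.284]);u=np.array([.059,-.998])
go([*a,.2],93.4);st();print(np.round(state()['joint_pos'],2))
move_l([*a,.045],.15);st('down')
b=a+u*.2
move_l([*b,.045],.1);st('push')
for n in('side','top'):
    d=grab(n,n+'3.png');W=cloud(d);print(n); tops(W,(.05,.07),box=(.3,.55,-.15,.2),amin=40)
E
```

```text
12.37 [0.434 0.284 0.2  ] F [-0.3  0.6  0.7]
[ 0.51 -0.13  1.5   0.    1.77 -1.12]
down 13.55 [0.435 0.284 0.046] F [-0.3 -0.2  1.1]
push 15.7 [0.446 0.085 0.045] F [0.8 0.4 0.7]
side
px [295. 166.] xy [522.5 190.1] size [18.8 41.2] ang 89.2 z 0.062 n 47
px [267. 211.] xy [423.6  21.1] size [98.8 60.6] ang 80.4 z 0.06 n 454
top
px [346. 233.] xy [421.5 -12.8] size [23.9 59.8] ang 81.6 z 0.059 n 126
px [326. 235.] xy [413.6  51.4] size [33.1 51.5] ang 1.4 z 0.06 n 149
```

View pics/side3.png

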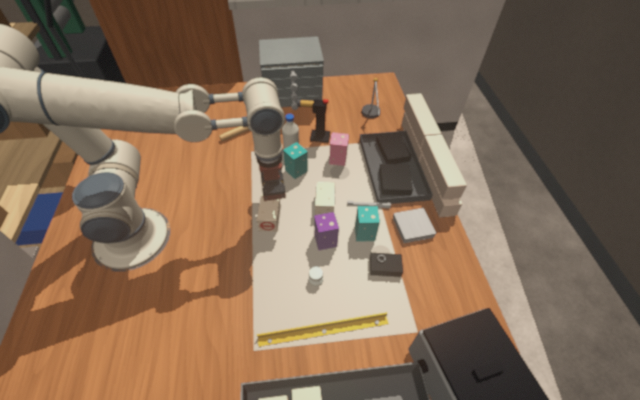

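Brick N over-rotated to yaw -9.6°, at (0.425, 0.021), because the finger was too far to +x. I'll back off, turn the fingers to the wider 27 mm face and push in line with the brick's centre.

```bash
python3 - <<'E'
from h import *
a=np.array([.426,.102]);u=np.array([.059,-.998])
p=state()['ee_pos']
move_l([p[0],.105,.045],.1)
go([*a,.045],3.4);st();print(np.round(state()['joint_pos'],2))
move_l([*(a+u*.13),.045],.1);st('push')
d=grab('side');W=cloud(d);tops(W,(.05,.07),box=(.3,.55,-.3,.1),amin=40)
move_l([*(a+u*.2),.045],.1);st('push')
d=grab('side','side4.png');W=cloud(d);tops(W,(.05,.07),box=(.3,.55,-.3,.1),amin=40)
E
```

```text
17.56 [0.426 0.102 0.045] F [-0.  -0.8 -0.4]
[ 0.16 -0.32  1.94 -0.    1.52  0.1 ]
push 19.01 [ 0.434 -0.028  0.045] F [0.5 0.9 0.1]
px [275. 239.] xy [441.9 -87.9] size [ 59.8 109.4] ang 4.0 z 0.06 n 652
push 19.91 [ 0.438 -0.098  0.045] F [-0.8  0.4 -0.5]
px [278. 260.] xy [ 445.8 -159.9] size [ 60.  106.2] ang 3.9 z 0.06 n 741
```

```bash
python3 - <<'E'
from h import *
a=np.array([.438,-.098]);u=np.array([.059,-.998])
move_l([*(a+u*.118),.045],.1);st('near')
for i in range(18):
    move_l([*(a+u*(.120+.002*i)),.045],.03)
    f=np.array(state()['ft_force']); print(i,np.round(f,1))
    if f[1]>12: break
hold(.3);st('seated')
p=state()['ee_pos']
move_l([p[0]-.0015,p[1]+.03,.045],.1)
move_l([p[0],p[1]+.06,.2],.2)
go([.43,.1,.25],3.4);st()
for n in('side','top'):
    d=grab(n,n+'5.png');W=cloud(d);print(n); tops(W,(.05,.07),box=(.3,.7,-.4,.15),amin=40);tops(W,(.015,.03),box=(.3,.8,-.4,-.1),amin=40)
f=cv2.imread('pics/top5.png');cv2.imwrite('pics/crop5.png',cv2.resize(f[130:270,360:500],None,fx=4,fy=4,interpolation=cv2.INTER_CUBIC))
E
```

```text
near 21.29 [ 0.445 -0.216  0.045] F [-0.3 -0.4  0.1]
0 [-0.4  0.8  0.3]
1 [ 0.3  1.1 -0.2]
2 [ 0.5  0.9 -0.6]
3 [ 0.2 -0.1 -0.4]
4 [-1.   0.3  0.1]
5 [0.5 0.2 0.7]
6 [-1.   1.3  1. ]
7 [0.7 2.1 1.7]
8 [-0.5  8.9  3.8]
9 [-1.4 16.9  7.2]
seated 24.09 [ 0.446 -0.232  0.045] F [-0.7 17.4  7.8]
 26.6 [0.43  0.099 0.249] F [-0.1 -0.5 -1. ]
side
px [324. 195.] xy [604.3  57.2] size [105.   59.3] ang 79.5 z 0.06 n 488
px [327. 238.] xy [ 587.7 -108.2] size [20.7 61.6] ang 77.2 z 0.06 n 82
px [284. 306.] xy [ 454.  -293.9] size [ 59.8 102. ] ang 3.5 z 0.06 n 921
px [327. 245.] xy [ 591.4 -108.6] size [60.1  7.1] ang 2.0 z 0.022 n 53
px [393. 259.] xy [ 771.4 -178.1] size [23.1 45.2] ang 22.4 z 0.029 n 63
px [385. 269.] xy [ 745.4 -196.9] size [44.3 88.6] ang 80.2 z 0.028 n 192
px [318. 325.] xy [ 547.4 -340.2] size [339.4   6.4] ang 3.5 z 0.021 n 361
top
px [362. 149.] xy [686.7 -63.1] size [57.5  3.4] ang 84.5 z 0.061 n 42
px [438. 224.] xy [ 456.2 -293.2] size [ 61.  101.4] ang 3.1 z 0.059 n 657
px [400. 128.] xy [ 771.2 -191. ] size [62.9 44. ] ang 84.8 z 0.028 n 113
px [401. 145.] xy [ 722.8 -188.5] size [31.  39.2] ang 86.4 z 0.028 n 63
px [447. 180.] xy [ 607.4 -336.1] size [221.5   7.6] ang 3.2 z 0.021 n 129
```

View pics/crop5.png

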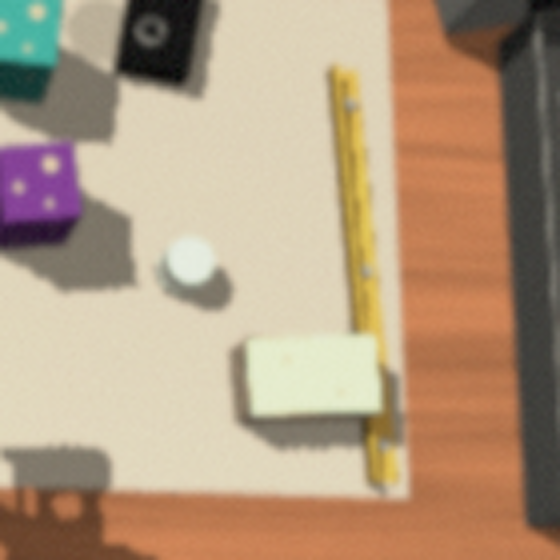

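View pics/side5.png

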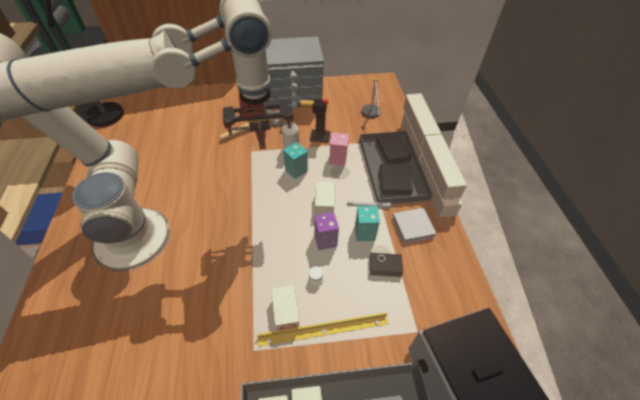

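The top crop shows the brick's end square against the yellow line, with brick yaw 3.3° against 3.4° for the line. Its front face is within about 1 mm of the line's face, and a 17 N seating force confirmed contact. The side view shows the other brick at (325,195), the jar, the charcoal block and the decoys where they should be.

```bash
python3 -c "
from h import *
hold(.5);st();print(job_done())"
```

```text
27.2 [0.43 0.1  0.25] F [ 0.1  0.3 -0.4]
the job is handed in; nothing more can be done
None
```

I tipped both bricks over, and the one nearer the robot had the red stamp; it now lies flush against the yellow line, the other lies about 0.35 m clear of it, and I handed the job in at 27 s.

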